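# Shut and lock the small-parts rack

## Robot

A 7-joint arm with a two-finger parallel gripper is mounted at the origin on the work surface. World frame = base frame: x ahead of the robot, y to its left, z up, the work surface at z = 0. Lengths are in mm, angles in rad, forces in N, time in s.
With the tool pointing down it reaches from about 425 to 950 mm from the base axis. Payload 16.7 kg.
Tool frame: the origin (TCP) lies midway between the tips of the shut fingers; the grasp point (between the pads) lies tcp_to_grasp behind it (tcp_to_grasp is the distance from the TCP to the grasp point, in mm); z points along the fingers, y is the line along which they close (so a half turn about z gives the same grasp; the last joint's range is limited). The gripper opens to 94 mm and grips with 3 to 60 N. Pads are 16 mm wide; open, the fingers measure 119 mm over their backs; the gripper's body (75 mm by 177 mm) begins 78 mm behind the grasp point.
Start: joints at [-1.494, 0.426, 0.074, 1.606, -0.034, 1.111, -0.067], TCP at [151.13, 657.825, 205.467] pointing down, gripper open.
Joint ranges: [-2.85, 2.85], [-0.5, 2.14], [-1.23, 1.37], [0.21, 2.46], [-1.02, 4.16], [0.16, 2.05], [-2.73, 2.73]. Speed limits (rad/s): [1.89, 1.89, 2.39, 2.39, 3.01, 3.01, 3.01].

## Interface

Orientations are given as a 3x3 rotation matrix whose columns are the frame's x, y, z axes.
In Python, from rig import observe, read_camera, sign_off, tcp_to_grasp gives the robot as it stands.
- The arm moves only by the tool jog_arm, never from a script. Its argument "plan" is a list of rows, each a list of 3 entries, a list of its own where there are three numbers: the closure, from -1 (fully open) to 1 (shut), then the shift along the tool's x, y, z each as a share of 0.75 m, from -1 to 1, then the turn, a rotation vector about the tool's x, y, z each as a share of pi rad, from -1 to 1. In form: [[hand, [tx, ty, tz], [wx, wy, wz]], ...]. A call has 1 to 12 rows; each row is the pose to reach, as a shift and turn from the pose commanded when the call began, along the tool's axes at that moment, turning the shorter way round; what a row does not reach only later rows make up. A row lasts 1/8 s, in which the tool goes at most 62.5 mm and 10.7 degrees, less where a joint would pass 70% of its speed; a pose out of reach is approached as far as the arm can. A call with a number of a shift or a turn outside -1 to 1 is refused whole. A call with a gripper value outside its range is refused whole. The fingers move at their own pace and stop on an object; the grip force is fixed at half the most. Time passes only in rows, so rows that repeat a pose let the fingers close. It gives the time, the measured TCP pose, the force, the opening and the grip force at its end, in the units of the state.
- observe(): the state, without advancing time (a new reading comes with each control period).
- read_camera(name): name is "scene" or "top"; returns a dict with "img" (420x560x3 uint8, red, green, blue), "z_map" (420x560 float32, mm along the optical axis (not along the pixel's ray), 0 where there is no reading), "fx", "fy", "cx", "cy" (pixels), "D" ([k1, k2, p1, p2, k3] as OpenCV has them; the pictures are not rectified), "xyz" and "rotation" of the camera in the world. Camera axes: x right, y down, z forward; pixel columns grow to the right and rows downward; lengths in mm; the calibration is good to about 2 mm. A picture is of the moment at which its call begins.
- sign_off(): hands the job in; it is judged then, once.
The state is a dict: "t": time; "qpos": joint angles; "dq": joint speeds; "joint_torque": joint torques, N m; "ee_pos": TCP position; "orientation": TCP orientation; "force": force on the tool from outside, world axes, zero at the start; "moment": the same for the moment, N m; "finger_gap": opening from 0.0 (shut) to 1.0 (fully open); "finger_force": force on a finger pad.
Only numpy, scipy, OpenCV 4.12 (cv2) and the standard library are available. Lean on these libraries where they do the work, as an engineer would, in place of code of your own. Each camera call takes 0.05 s, during which the arm holds its last target. There are 200 camera calls.

## Task

Two of the four smoky clear tilt-out bins in the small-parts rack have been left open: push them fully shut with your fingertips. Then, once all the bins are shut, push the upright tab on top of the rack to your right until the locking bar is all the way home. Do not grasp, lift or shift any of the other things on the bench or on the rack.

Things in the scene. Friction and masses are not known exactly. Their poses are not given: they have to be found in the camera images.
- rack: the small-parts rack: a fixed light wooden frame 100 mm deep (x), 430 mm wide (y), 118 mm high. Origin: centre of its underside; own axes: x from front to back (its front faces -x, towards the robot), y along its width, z up. Four bins stand in its front at y = +141, +47, -47, -141 mm; which bin is in which place varies. A steel locking bar slides along the front of its top board
- lock (a joint): travel of the locking bar, m: 0 free to 0.04 fully home (hard stop). It slides along the rack's -y (to the robot's right), takes about 2 N, stays where left, starts at 0 to 0.008. Its four 12 mm wide hooks reach 15 mm beyond the frame's front and down to 103 mm above the bench: in the gaps between the bins when free, before the bins' left (+y) edges when home
- lock_tab (a point): middle of the upper edge of the upright steel tab on the locking bar, 146 mm above the bench. The tab measures 14 mm (rack x) by 6 mm (rack y), stands 25 mm above the bar and lies 35 mm in front of the rack's middle line. It is pushed on its +y side towards the rack's -y
- bin0 (a joint): angle of one tilt-out bin, rad: 0 fully shut, up to 0.7 tipped out towards the robot. Starts open, between 0.35 and 0.65. It stays where it is left; pushing its upper edge back takes about 2 N. Shut is a hard stop
- bin0_rim (a point): middle of the upper front edge of that bin's front panel. The panel is smoky clear plastic with a blank paper label, 72 mm wide, 88 mm high, hinged along its lower edge 15 mm above the bench; shut, it is upright, its rim 103 mm above the bench, its face 55 mm in front of the rack's middle line (5 mm proud of the frame)
- bin1 (a joint): angle of one tilt-out bin, rad: 0 fully shut, up to 0.7 tipped out towards the robot. Starts open, between 0.35 and 0.65. It stays where it is left; pushing its upper edge back takes about 2 N. Shut is a hard stop
- bin1_rim (a point): middle of the upper front edge of that bin's front panel. The panel is smoky clear plastic with a blank paper label, 72 mm wide, 88 mm high, hinged along its lower edge 15 mm above the bench; shut, it is upright, its rim 103 mm above the bench, its face 55 mm in front of the rack's middle line (5 mm proud of the frame)
- bin2 (a joint): angle of one tilt-out bin, rad: 0 fully shut, up to 0.7 tipped out towards the robot. Starts shut. It stays where it is left; pushing its upper edge back takes about 2 N. Shut is a hard stop
- bin2_rim (a point): middle of the upper front edge of that bin's front panel. The panel is smoky clear plastic with a blank paper label, 72 mm wide, 88 mm high, hinged along its lower edge 15 mm above the bench; shut, it is upright, its rim 103 mm above the bench, its face 55 mm in front of the rack's middle line (5 mm proud of the frame)
- bin3 (a joint): angle of one tilt-out bin, rad: 0 fully shut, up to 0.7 tipped out towards the robot. Starts shut. It stays where it is left; pushing its upper edge back takes about 2 N. Shut is a hard stop
- bin3_rim (a point): middle of the upper front edge of that bin's front panel. The panel is smoky clear plastic with a blank paper label, 72 mm wide, 88 mm high, hinged along its lower edge 15 mm above the bench; shut, it is upright, its rim 103 mm above the bench, its face 55 mm in front of the rack's middle line (5 mm proud of the frame)
- jar: a clear screw-top jar, 48 mm across, 65 mm tall, standing in front of the rack. Origin: centre of its underside. Not part of the work
- glue: a small red glue bottle, 32 mm across, 75 mm tall. Origin: centre of its underside. Not part of the work
- driver: a screwdriver with a yellow handle, 170 mm long, lying in front of the rack. Origin: about the middle of its length, its x axis along it. Not part of the work
- tape: a roll of paper tape, 64 mm across, 19 mm high, lying on top of the rack. Origin: centre of its underside. Not part of the work
- tin: a plain aluminium tin, 40 mm across, 25 mm high, standing on top of the rack. Origin: centre of its underside. Not part of the work
- lens: a black camera lens, 68 mm across, 60 mm tall, standing on its end. Origin: centre of its underside. Not part of the work
- camera: a black camera body without its lens, about 125 x 70 x 95 mm, standing on the bench. Origin: centre of its underside. Not part of the work

How it is judged:
By the outcome, as a careful person would: the job done as asked, in the order asked, and still so for the second after the job is handed in, with the robot touching nothing.
It also fails if it takes over 51 s, if anything falls off the work surface, if the arm or the gripper's body presses on something with over 40 N, if the wrist force passes 120 N, or if a joint passes its speed limit or range.

## Working session

There is one attempt and no reset: what is moved stays moved. The work goes in short steps, Python scripts to look and compute and a tool call to move; the robot and the scene stay as the last step left them, time stands still between calls to the robot, and variables do not carry over. Pictures are saved under pics/ and viewed, at most 10 in all, crops included, and the job is handed in when it is done.

Besides the shell and the picture viewer there is one more tool, called after "Call:" as name([rows], argument=value, ...), one row to a line, values as JSON. jog_arm: Moves the arm, as the interface text tells. Shift numbers are shares of 0.75 m and turn numbers shares of pi rad, none past 1 either way. Its arguments: {"type":"object","properties":{"plan":{"type":"array"}},"required":["plan"]}

```bash
mkdir -p pics; cat > h.py <<'E'
import numpy as np,cv2
from rig import *
def snap(n,f):
    c=read_camera(n);np.savez(f'{f}.npz',**c);cv2.imwrite(f'pics/{f}.png',c['img'][:,:,::-1]);return c
def pts(c,uv,z=None):
    K=np.array([[c['fx'],0,c['cx']],[0,c['fy'],c['cy']],[0,0,1.]]);out=[]
    for u,v in uv:
        d=np.append(cv2.undistortPoints(np.array([[[u,v]]],float),K,np.array(c['D'],float))[0,0],1)
        s=float(c['z_map'][int(v),int(u)]) if z is None else None
        R=np.array(c['rotation']);o=np.array(c['xyz'])
        if z is not None: s=(z-o[2])/(R@d)[2]
        out.append(R@d*s+o)
    return np.array(out)
E
python3 - <<'E'
from h import *
for n in('scene','top'):
    c=snap(n,n+'1');print(c['xyz'],c['rotation'])
s=observe();print(s['ee_pos'],s['orientation'],s['t'],tcp_to_grasp)
E
```

```text
[1181.49139769  911.57408396 1113.8800205 ] [[-0.80858764  0.39597806 -0.43518662]
 [ 0.58837199  0.5415338  -0.60046611]
 [-0.00210314 -0.7415811  -0.67085994]]
[ 221.02878889   -2.55667658 1608.87424248] [[ 6.68461478e-02 -9.75410618e-01  2.10013615e-01]
 [-9.97763294e-01 -6.53394821e-02  1.41124567e-02]
 [-4.32593350e-05 -2.10487239e-01 -9.77596604e-01]]
[151.0419363  657.45237524 204.82586679] [[-9.74617411e-01  2.23876907e-01 -1.81073210e-04]
 [ 2.23876962e-01  9.74616692e-01 -1.18691753e-03]
 [-8.92464529e-05 -1.19732861e-03 -9.99999279e-01]] 0.1 18.8
```

View pics/scene1.png

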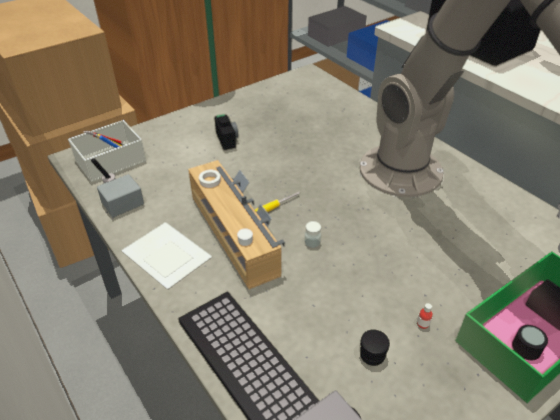

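View pics/top1.png

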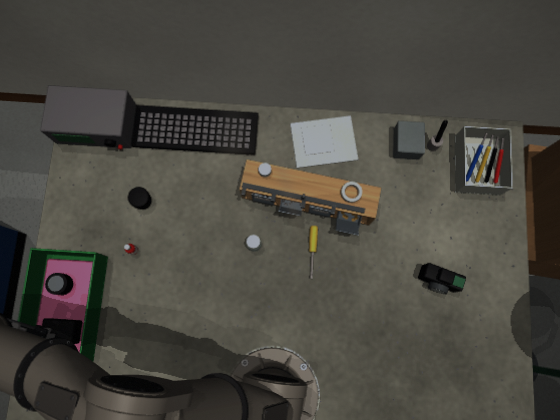

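```bash
python3 - <<'E'
from h import *
a=cv2.imread('pics/top1.png')[150:245,235:390];cv2.imwrite('pics/tc.png',cv2.resize(a,None,fx=5,fy=5,interpolation=cv2.INTER_CUBIC))
a=cv2.imread('pics/scene1.png')[150:290,180:330];cv2.imwrite('pics/sc.png',cv2.resize(a,None,fx=4,fy=4,interpolation=cv2.INTER_CUBIC))
E
```

```text
(no output)
```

View pics/tc.png

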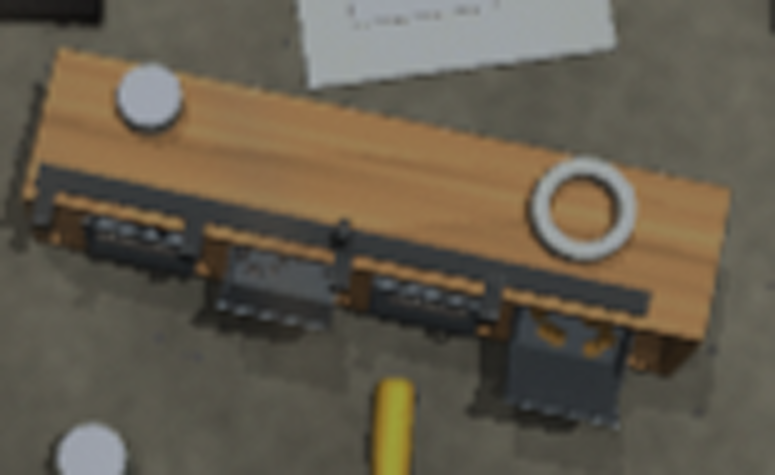

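View pics/sc.png

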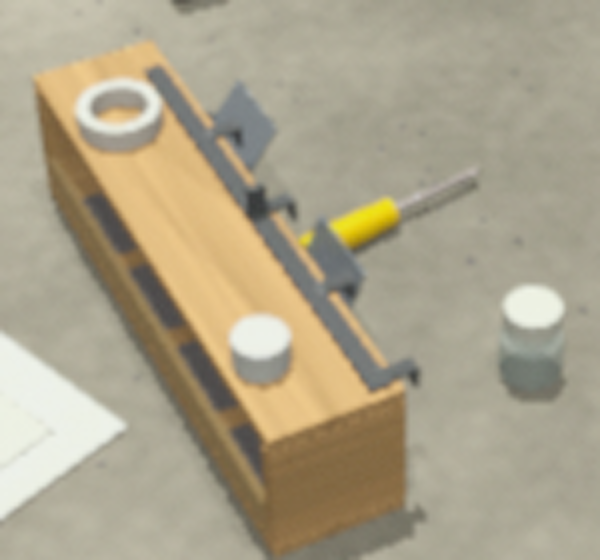

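The crops show the open bins at the rack's +47 place (rim about 273,318 in the top crop) and at −141 (rim about 562,415). The tab is at (342,235), the tin at (150,97) and the tape at (585,210). The top board's corners are at (62,50), (730,188), (702,338) and (25,195).

```bash
python3 - <<'E'
from h import *
np.set_printoptions(precision=1,suppress=True)
c=np.load('top1.npz')
f=lambda l:[(235+a/5-.4,150+b/5-.4) for a,b in l]
BL,BR,FR,FL=pts(c,f([(62,50),(730,188),(702,338),(25,195)]),118)
print(BL,BR,FR,FL,[np.linalg.norm(v) for v in (BL-BR,FL-FR,BL-FL,BR-FR)])
ctr=(BL+BR+FR+FL)/4
a=(BL-BR)+(FL-FR);yaw=np.arctan2(-a[0],a[1]);print('ctr',ctr,'yaw',yaw)
print('depth board',pts(c,f([(380,190),(250,140)])))
R=np.array([[np.cos(yaw),-np.sin(yaw)],[np.sin(yaw),np.cos(yaw)]])
loc=lambda p:np.c_[(p[:,:2]-ctr[:2])@R,p[:,2]]
print('tab',loc(pts(c,f([(342,225)]),146)))
print('rims',loc(pts(c,f([(273,322),(562,415)]),92)), loc(pts(c,f([(273,315),(562,408)]))))
print('jar,driver',loc(pts(c,f([(90,455)]),65)),loc(pts(c,f([(395,385)]),20)))
print('tape',loc(pts(c,f([(585,210)]),137)),'tin',loc(pts(c,f([(150,97)]),143)))
s=np.load('scene1.npz')
print('scene tab',loc(pts(s,[(180+258/4,150+188/4)],146)),loc(pts(s,[(180+405/4,150+385/4),(180+270/4,150+440/4),(180+152/4,150+42/4)],118)))
E
```

```text
[709.5 128.3 118. ] [ 647.7 -292.4  118. ] [ 551.4 -277.6  118. ] [614.  143.6 118. ] [np.float64(425.20643427794255), np.float64(425.8598103699777), np.float64(96.68222666547406), np.float64(97.40198332392008)]
ctr [630.7 -74.5 118. ] yaw -0.14667181428287568
depth board [[631.9 -75.9 118.2]
 [658.9   6.7 117.4]]
tab [[-32.8  17.2 146. ]]
rims [[ -89.    46.9   92. ]
 [-108.7 -140.1   92. ]] [[ -83.6   48.    87.6]
 [-101.9 -140.5   80.1]]
jar,driver [[-191.1  142.2   65. ]] [[-97.6 -37.6  20. ]]
tape [[  10.3 -126.   137. ]] tin [[ 22.5 149.1 143. ]]
scene tab [[-36.1  19.5 146. ]] [[ -50.4  213.1  118. ]
 [  48.4  215.8  118. ]
 [ -49.4 -208.3  118. ]]
```

```bash
cat >> h.py <<'E'
CTR=np.array([630.7,-74.5]);YAW=-.1467
RR=np.array([[np.cos(YAW),-np.sin(YAW)],[np.sin(YAW),np.cos(YAW)]])
def shift(l):
    s=observe();w=np.append(CTR+RR@np.array(l[:2]),l[2]);return np.array(s['orientation']).T@(w-np.array(s['ee_pos']))/750
def here():
    s=observe();p=np.array(s['ee_pos']);print(s['t'],'local',np.round(RR.T@(p[:2]-CTR),1),p[2].round(1),'F',np.round(s['force'],1),'gap',s['finger_gap'])
E
python3 - <<'E'
from h import *
np.set_printoptions(precision=4,suppress=True)
for l in [(-135,47,200),(-135,47,82)]:print(shift(l))
o=np.array(observe()['orientation']);T=np.array([[-np.cos(YAW),-np.sin(YAW),0],[-np.sin(YAW),np.cos(YAW),0],[0,0,-1]])
print(cv2.Rodrigues(o.T@T)[0].ravel()/np.pi)
E
```

```text
[-0.6574 -0.7597  0.0074]
[-0.6574 -0.7595  0.1647]
[-0.0004  0.     -0.0252]
```

Call:
jog_arm([
  [1,[-0.657,-0.76,0.007],[0,0,-0.025]],
  [1,[-0.657,-0.76,0.007],[0,0,-0.025]],
  [1,[-0.657,-0.76,0.007],[0,0,-0.025]],
  [1,[-0.657,-0.76,0.007],[0,0,-0.025]],
  [1,[-0.657,-0.76,0.007],[0,0,-0.025]],
  [1,[-0.657,-0.76,0.007],[0,0,-0.025]],
  [1,[-0.657,-0.76,0.007],[0,0,-0.025]],
  [1,[-0.657,-0.76,0.007],[0,0,-0.025]],
  [1,[-0.657,-0.76,0.007],[0,0,-0.025]],
  [1,[-0.657,-0.76,0.007],[0,0,-0.025]],
  [1,[-0.657,-0.76,0.007],[0,0,-0.025]],
  [1,[-0.657,-0.76,0.007],[0,0,-0.025]],
])

```text
t: 1.6
ee_pos: [502.7, -6.8, 200.4]
orientation: [[-0.989, 0.146, 0.0], [0.146, 0.989, 0.0], [-0.0, 0.0, -1.0]]
force: [0.0, 1.4, 0.3]
finger_gap: 0.003
finger_force: 0.0
```

```bash
python3 - <<'E'
from h import *
here();print(shift((-135,47,82)),observe()['orientation'])
E
```

```text
1.6 local [-136.5   48.3] 200.4 F [0.  1.4 0.3] gap 0.003270406676354165
[-0.00199788 -0.00174446  0.15789087] [[-9.89229033e-01  1.46375266e-01  4.48584204e-04]
 [ 1.46375417e-01  9.89229060e-01  3.23873154e-04]
 [-3.96345511e-04  3.86046427e-04 -9.99999847e-01]]
```

Call:
jog_arm([
  [1,[0,-0.002,0.08],[0,0,0]],
  [1,[0,-0.002,0.158],[0,0,0]],
  [1,[-0.02,-0.002,0.158],[0,0,0]],
  [1,[-0.04,-0.002,0.158],[0,0,0]],
  [1,[-0.05,-0.002,0.158],[0,0,0]],
  [1,[-0.058,-0.002,0.158],[0,0,0]],
  [1,[-0.066,-0.002,0.158],[0,0,0]],
  [1,[-0.074,-0.002,0.158],[0,0,0]],
  [1,[-0.082,-0.002,0.158],[0,0,0]],
  [1,[-0.086,-0.002,0.158],[0,0,0]],
  [1,[-0.09,-0.002,0.158],[0,0,0]],
  [1,[-0.09,-0.002,0.158],[0,0,0]],
])

```text
t: 3.1
ee_pos: [568.9, -16.5, 81.7]
orientation: [[-0.989, 0.147, 0.0], [0.147, 0.989, -0.0], [-0.0, -0.0, -1.0]]
force: [0.0, -0.7, -0.5]
finger_gap: 0.002
finger_force: 0.0
```

```bash
python3 -c "
from h import *
here()"
```

```text
3.1 local [-69.7  48.4] 81.7 F [ 0.  -0.7 -0.5] gap 0.002202042219078175
```

Call:
jog_arm([
  [1,[-0.003,0,0],[0,0,0]],
  [1,[-0.006,0,0],[0,0,0]],
  [1,[-0.008,0,0],[0,0,0]],
  [1,[-0.008,0,0],[0,0,0]],
])

```text
t: 3.6
ee_pos: [574.2, -17.2, 81.6]
orientation: [[-0.989, 0.147, -0.001], [0.147, 0.989, 0.0], [0.001, -0.0, -1.0]]
force: [-3.3, 0.5, 2.7]
finger_gap: 0.007
finger_force: 2.0
```

```bash
python3 -c "
from h import *
here()
c=snap('top','top2');a=c['img'][150:245,235:390,::-1];b=snap('scene','scene2')['img'][150:290,180:330,::-1]
cv2.imwrite('pics/m.png',np.hstack([cv2.resize(a,(465,285),interpolation=2),cv2.resize(b,(305,285),interpolation=2)]))"
```

```text
3.6 local [-64.2  48.4] 81.6 F [-3.3  0.5  2.7] gap 0.007172283697338429
```

View pics/m.png

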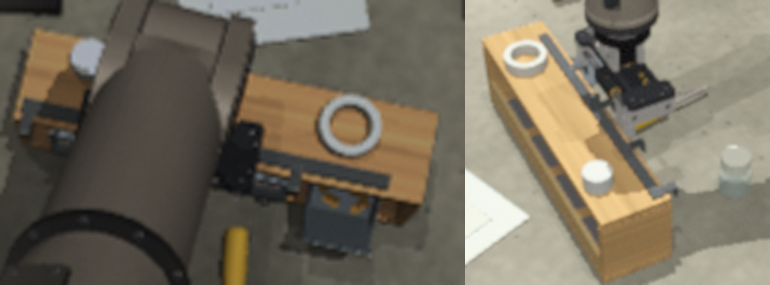

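The arm hides most of the bin, but the tool now feels contact (3.3 N). I'll push on to find the hard stop.

Call:
jog_arm([
  [1,[-0.002,0,0],[0,0,0]],
  [1,[-0.004,0,0],[0,0,0]],
  [1,[-0.004,0,0],[0,0,0]],
])

```text
t: 4.08
ee_pos: [574.5, -17.2, 81.3]
orientation: [[-0.989, 0.147, -0.006], [0.147, 0.989, 0.001], [0.006, 0.0, -1.0]]
force: [-21.8, 3.0, 17.6]
finger_gap: 0.004
finger_force: 10.8
```

```bash
python3 -c "
from h import *
here()"
```

```text
4.075 local [-63.9  48.4] 81.3 F [-21.8   3.   17.6] gap 0.0038132559913905276
```

Call:
jog_arm([
  [1,[0.04,0,0],[0,0,0]],
  [1,[0.105,0,0],[0,0,0]],
  [1,[0.105,-0.08,0],[0,0,0]],
  [1,[0.105,-0.16,0],[0,0,0]],
  [1,[0.105,-0.252,0],[0,0,0]],
  [1,[0.105,-0.252,0],[0,0,0]],
  [1,[0.08,-0.252,0],[0,0,0]],
  [1,[0.066,-0.252,0],[0,0,0]],
  [1,[0.056,-0.252,0],[0,0,0]],
  [1,[0.046,-0.252,0],[0,0,0]],
  [1,[0.036,-0.252,0],[0,0,0]],
  [1,[0.028,-0.252,0],[0,0,0]],
])

```text
t: 5.58
ee_pos: [529.6, -201.6, 81.8]
orientation: [[-0.989, 0.147, 0.0], [0.147, 0.989, -0.0], [-0.0, -0.0, -1.0]]
force: [-1.4, 0.6, 0.5]
finger_gap: 0.006
finger_force: 0.8
```

Call:
jog_arm([
  [1,[-0.008,0,0],[0,0,0]],
  [1,[-0.016,0,0],[0,0,0]],
  [1,[-0.022,0,0],[0,0,0]],
  [1,[-0.026,0,0],[0,0,0]],
  [1,[-0.026,0,0],[0,0,0]],
])

```text
t: 6.2
ee_pos: [546.2, -204.2, 81.4]
orientation: [[-0.989, 0.147, -0.004], [0.147, 0.989, 0.001], [0.004, 0.001, -1.0]]
force: [-13.8, 3.2, 10.1]
finger_gap: 0.008
finger_force: 6.9
```

```bash
python3 -c "
from h import *
here()"
```

```text
6.2 local [ -64.6 -140.6] 81.4 F [-13.8   3.2  10.1] gap 0.007932608594356527
```

Call:
jog_arm([
  [1,[-0.002,0,0],[0,0,0]],
  [1,[-0.002,0,0],[0,0,0]],
  [1,[0.04,0,0],[0,0,0]],
  [1,[0.1,0,0],[0,0,0]],
  [1,[0.1,0.04,-0.07],[0,0,0]],
  [1,[0.1,0.1,-0.14],[0,0,0]],
  [1,[0.1,0.18,-0.14],[0,0,0]],
  [1,[0.1,0.25,-0.14],[0,0,0]],
  [1,[0.1,0.32,-0.14],[0,0,0]],
  [1,[0.1,0.4,-0.14],[0,0,0]],
  [1,[0.1,0.42,-0.14],[0,0,0]],
])

```text
t: 7.58
ee_pos: [520.5, 122.2, 186.6]
orientation: [[-0.99, 0.142, 0.0], [0.142, 0.99, 0.001], [-0.0, 0.001, -1.0]]
force: [-0.0, 0.1, -0.2]
finger_gap: 0.002
finger_force: 0.0
```

```bash
python3 -c "
from h import *
np.set_printoptions(precision=4,suppress=True)
here()
for l in [(-35,65,190),(-35,65,130),(-35,20,130)]:print(shift(l))
c=snap('top','top3');a=c['img'][150:245,235:390,::-1];b=snap('scene','scene3')['img'][150:290,180:330,::-1]
cv2.imwrite('pics/m3.png',np.hstack([cv2.resize(a,(465,285),interpolation=2),cv2.resize(b,(305,285),interpolation=2)]))"
```

```text
7.575 local [-137.7  178.5] 186.6 F [-0.   0.1 -0.2] gap 0.0016144383981824037
[-0.1363 -0.1519 -0.0045]
[-0.1363 -0.152   0.0755]
[-0.1361 -0.212   0.0754]
```

View pics/m3.png

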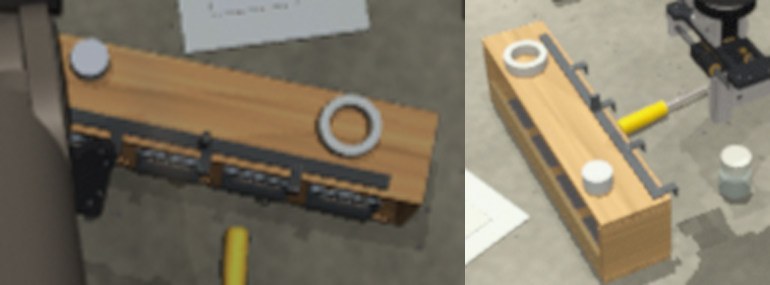

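All three bins in view are shut flush, and the fourth, which is partly hidden, started shut. The tab hasn't moved. Next is the tab.

Call:
jog_arm([
  [1,[-0.06,-0.067,-0.004],[0,0,0]],
  [1,[-0.11,-0.125,-0.004],[0,0,0]],
  [1,[-0.136,-0.152,-0.004],[0,0,0]],
  [1,[-0.136,-0.152,0.04],[0,0,0]],
  [1,[-0.136,-0.152,0.074],[0,0,0]],
  [1,[-0.136,-0.152,0.074],[0,0,0]],
  [1,[-0.136,-0.17,0.074],[0,0,0]],
  [1,[-0.136,-0.18,0.074],[0,0,0]],
  [1,[-0.136,-0.19,0.074],[0,0,0]],
  [1,[-0.136,-0.2,0.074],[0,0,0]],
  [1,[-0.136,-0.21,0.074],[0,0,0]],
  [1,[-0.136,-0.218,0.074],[0,0,0]],
])

```text
t: 9.18
ee_pos: [597.3, -58.8, 131.3]
orientation: [[-0.989, 0.147, 0.0], [0.147, 0.989, 0.0], [-0.0, 0.0, -1.0]]
force: [1.3, 2.2, 1.9]
finger_gap: 0.002
finger_force: 0.9
```

```bash
python3 -c "
from h import *
here();print(shift((-35,-5,130)),observe()['orientation'])"
```

```text
9.175 local [-35.3  10.6] 131.3 F [1.3 2.2 1.9] gap 0.0017342503876683203
[-0.00044537 -0.02082154  0.00178835] [[-9.89191861e-01  1.46626859e-01  1.62793924e-04]
 [ 1.46626871e-01  9.89191871e-01  6.32042949e-05]
 [-1.51766979e-04  8.63911378e-05 -9.99999985e-01]]
```

Call:
jog_arm([
  [1,[0,-0.006,0],[0,0,0]],
  [1,[0,-0.012,0],[0,0,0]],
  [1,[0,-0.016,0],[0,0,0]],
  [1,[0,-0.02,0],[0,0,0]],
  [1,[0,-0.02,0],[0,0,0]],
])

```text
t: 9.8
ee_pos: [594.9, -73.7, 131.2]
orientation: [[-0.989, 0.147, -0.0], [0.147, 0.989, -0.0], [0.0, -0.0, -1.0]]
force: [0.3, -0.5, 0.0]
finger_gap: 0.005
finger_force: 0.0
```

```bash
python3 -c "
from h import *
here()"
```

```text
9.8 local [-35.5  -4.5] 131.2 F [ 0.3 -0.5  0. ] gap 0.005170877616549116
```

Call:
jog_arm([
  [1,[0,-0.004,0],[0,0,0]],
  [1,[0,-0.008,0],[0,0,0]],
  [1,[0,-0.01,0],[0,0,0]],
  [1,[0,-0.01,0],[0,0,0]],
])

```text
t: 10.3
ee_pos: [594.5, -76.3, 131.2]
orientation: [[-0.99, 0.143, -0.0], [0.143, 0.99, 0.005], [0.001, 0.005, -1.0]]
force: [0.9, 21.8, 2.4]
finger_gap: 0.008
finger_force: 10.8
```

Call:
jog_arm([
  [1,[0,-0.011,0],[0,0,0]],
  [1,[0,-0.011,0],[0,0,0]],
  [1,[0,0.03,0],[0,0,0]],
  [1,[0,0.04,-0.07],[0,0,0]],
  [1,[0.04,0.1,-0.12],[0,0,0]],
  [1,[0.09,0.17,-0.12],[0,0,0]],
  [1,[0.13,0.25,-0.12],[0,0,0]],
  [1,[0.13,0.33,-0.12],[0,0,0]],
  [1,[0.13,0.41,-0.12],[0,0,0]],
  [1,[0.13,0.45,-0.12],[0,0,0]],
  [1,[0.13,0.45,-0.12],[0,0,0]],
])

```text
t: 11.68
ee_pos: [546.6, 269.9, 220.5]
orientation: [[-0.99, 0.143, -0.001], [0.143, 0.99, -0.001], [0.0, -0.001, -1.0]]
force: [-0.2, 0.2, -0.0]
finger_gap: 0.008
finger_force: 0.0
```

```bash
python3 -c "
from h import *
here()
c=snap('top','top4');a=c['img'][150:245,235:390,::-1];b=snap('scene','scene4')['img'][150:290,180:330,::-1]
cv2.imwrite('pics/m4.png',cv2.resize(a,None,fx=5,fy=5,interpolation=2));cv2.imwrite('pics/s4.png',cv2.resize(b,None,fx=4,fy=4,interpolation=2))"
```

```text
11.675 local [-133.5  328.4] 220.5 F [-0.2  0.2 -0. ] gap 0.007861982284238891
```

View pics/m4.png

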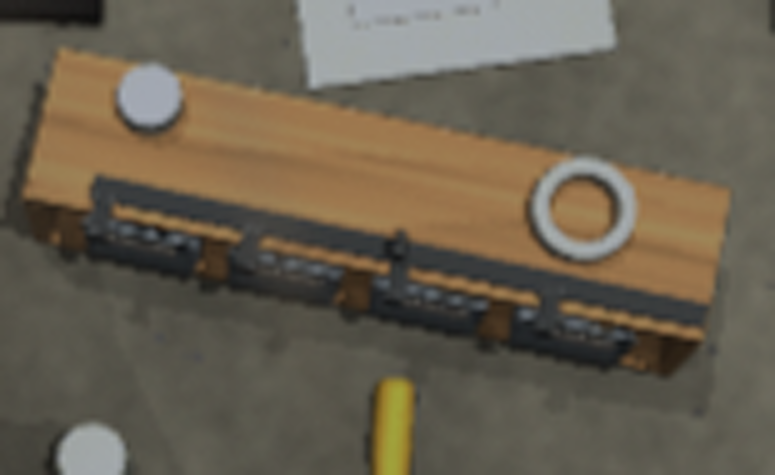

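View pics/s4.png

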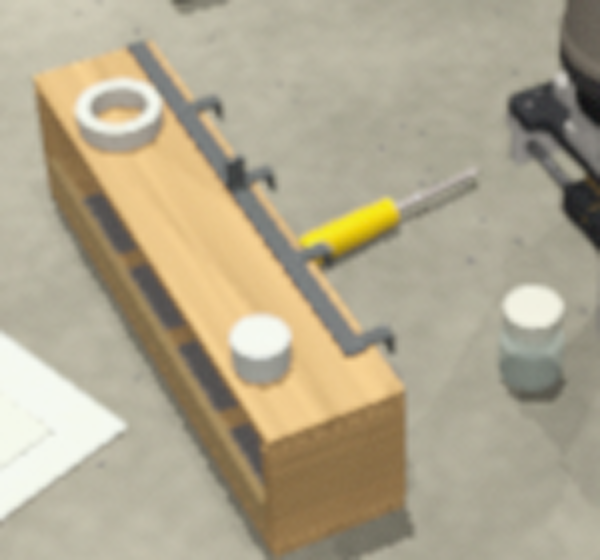

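The bar moved about 37 mm (left end from x=38 to x=97 in the top crop) to its stop. All four hooks sit before the bins' left edges, the bins are flush, and nothing else has moved.

```bash
python3 -c "
from rig import *
print(sign_off())"
```

```text
the job is handed in; nothing more can be done
None
```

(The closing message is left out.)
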